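# Close up the bottle-cradle row on the wine shop counter

## Robot

A 6-joint arm with a two-finger parallel gripper is mounted at the origin on the work surface. World frame = base frame: x ahead of the robot, y to its left, z up, the work surface at z = 0. Lengths are in m, angles in degrees, forces in N, time in s.
With the tool pointing down it reaches from about 0.4 to 0.825 m from the base axis. Payload 7 kg.
Tool frame: the origin (TCP) lies at the centre of the arm's flange, where the gripper is bolted on; the fingertips stand 178 mm ahead of it and the grasp point (between the pads) lies 159 mm ahead of it; z points along the fingers, y is the line along which they close (so a half turn about z gives the same grasp; the last joint's range is limited). The gripper opens to 88 mm and grips with 3 to 60 N. Pads are 19 mm wide; open, the fingers measure 130 mm over their backs; the gripper's body (78 mm by 193 mm) begins 47 mm behind the grasp point.
Start: joints at [85.491, 20.546, 0.682, 0, -70.136, -16.507], TCP at [0.242, 0.63, 0.405] pointing down, gripper open.
Joint ranges: [-176.03, 176.03], [-82.01, 121.73], [-58.28, 71.71], [-173.87, 95.51], [-174.79, -0.11], [-173.66, 173.66]. Speed limits (degrees/s): [136.94, 136.94, 172.46, 180, 180, 180].

## Interface

Orientations are given as [roll, pitch, yaw] about the fixed x, y, z axes, in that order (R = Rz(yaw) Ry(pitch) Rx(roll)).
In Python, from plant import telemetry, snapshot, workorder, nets gives the robot as it stands.
- The arm moves only by the shell command python3 -m creep 'ROWS'. ROWS is JSON, a list that holds one entry, the list of rows, each a list of 5 numbers: the shift along the tool's x, y, z normalised to -1 to 1, where 1 is 0.2 m, then the turn about the tool's z normalised to -1 to 1, where 1 is pi/2 rad, then the opening, from 0 (shut) to 1 (fully open). In form: [[[x, y, z, spin, hand], ...]]. A call has 1 to 8 rows; each row shifts and turns the commanded pose from where the row before left it, along the tool's axes as they then stand; what a row does not reach is not made up. A row lasts 1/12 s, in which the tool goes at most 41.7 mm and 7.16 degrees, less where a joint would pass 70% of its speed; a pose out of reach is approached as far as the arm can. A call with a number of a shift or a turn outside -1 to 1 is refused whole. A call with a gripper value outside its range is refused whole. The fingers move at their own pace and stop on an object; the grip force is fixed at half the most. Time passes only in rows, so rows that do not move let the fingers close. It gives the time, the measured TCP pose, the force, the opening and the grip force at its end, in the units of the state.
- telemetry.get_obs(): the state, without advancing time (a new reading comes with each control period).
- snapshot(name): name is "scene" or "top" or "wrist"; returns a dict with "frame" (384x512x3 uint8, red, green, blue), "fx", "fy", "cx", "cy" (pixels), "rvec" (rotation vector, rad) and "tvec" (3), from world to camera coordinates, as OpenCV has them; the wrist camera has in their place "mount" (4x4, takes a point from camera to tool coordinates, whose origin is the TCP and whose axes are the flange's). Camera axes: x right, y down, z forward; pixel columns grow to the right and rows downward; lengths in m; the calibration is good to about 2 mm. A picture is of the moment at which its call begins: read the wrist's pose just before it. There is no depth.
- workorder.close_job(): hands the job in; it is judged then, once.
Trained networks look in a picture, given as the dict that the camera call returned (one of the last four; its "shot" number tells which), for a name from the list of things; names that differ only in an ending like _2 or _b are one class to them, and where a whole thing is asked for, a point or a joint stands for the part that bears it (a point fixed in the world has none). Each returns a list of dicts, best first, with "confidence" (0 to 1); they miss things now and then, are a little off and sometimes report something else, mostly with a low value. They report only what shows in the picture. A call takes as long as a camera call. They do not tell look-alikes from the thing itself.
- nets.find_in(picture, query): "uv" ([column, row] in pixels, amid what is visible of it).
- nets.masks_of(picture, query): "region" (384x512 bool, what is visible of it) and "uv" ([column, row] in pixels, amid what is visible of it).
- nets.landmark_of(picture, query): "uv" ([column, row] in pixels: a listed point, or the origin of a listed thing).
The state is a dict: "clock": time; "joint_pos": joint angles; "qvel": joint speeds; "tau": joint torques, N m; "tool_pos": TCP position; "orientation": TCP orientation; "force": force on the tool from outside, world axes, zero at the start; "moment": the same for the moment, N m; "opening": finger opening in m; "gripper_force": force on a finger pad.
Only numpy, scipy, OpenCV 4.12 (cv2) and the standard library are available. Lean on these libraries where they do the work, as an engineer would, in place of code of your own. Each camera call takes 0.05 s, during which the arm holds its last target. There are 200 camera calls.

## Task

The empty single-bottle cradle has been left standing apart from the display row on the wine shop counter. Close up the row: bring the cradle against the row's long side, flat on the counter, with no gap at either end of the joint and its two ends level with the ends of the row's cradles. Do not shove the row along, and leave the wine glass, cork basket and corkscrew where they are.

Things in the scene. Friction and masses are not known exactly. Their poses are not given: they have to be found in the camera images.
- cradle: Loose empty cradle, pale wood, for one lying bottle: 200 (x) x 104 (y) x 62 mm high, origin at centre of underside, z up. Two end boards 22 mm thick (x), with a scallop of radius 40 mm in the top edge, joined by two side rails. Board edges at y = +-52 mm are the flat mating faces. Open inside, down to the counter. Same after a half turn. 0.2-0.4 kg; it slides, or can be lifted.
- row: Display row: two cradles like the loose one, screwed side by side, each with a full dark bottle lying fast along x. Frames 200 (x) x 208 (y) x 62 mm; origin at centre of underside. Long side faces at y = +-104, ends at x = +-100 mm. Bottle tops 97 mm high, necks reach x = +202 mm. Loose, about 3 kg. Closed up, the cradle's origin is 156 mm to one side (y) of this origin and level with it in x.
- glass: Stemmed wine glass standing on the counter, 205 mm high, 82 mm across; origin at the centre of its foot. Leave alone.
- basket: Chip-wood basket of corks, 174 x 154 mm, 85 mm high with a bow handle to 174 mm; origin at the centre of its underside. Leave alone.
- corkscrew: Folded waiter's corkscrew lying on the counter, 118 mm long (its y), 16 mm wide, 18 mm high; origin at the centre of its underside. Leave alone.
- rail_a (a point): Middle of the cradle's +y rail (cradle x 0, y +42, 30 mm above its underside). The rail is 156 mm long (cradle x), 16 mm thick (y), 6 to 40 mm above the counter; free space 68 mm wide between the rails. It can be pinched from above, fingers either side, tips about 10 mm off the counter. Axes as the cradle's.
- rail_b (a point): The same on the cradle's -y rail (cradle x 0, y -42, 30 mm above its underside).
Not all that is in view belongs to the job. What is shaped like the cradle but orange or purple is not meant.

How it is judged:
By the outcome, as a careful person would: the job done as asked, in the order asked, and still so for the second after the job is handed in, with the robot touching nothing.
It also fails if it takes over 38 s, if anything falls off the work surface, if the arm or the gripper's body presses on something with over 40 N, if the wrist force passes 120 N, or if a joint passes its speed limit or range.

## Working session

There is one attempt and no reset: what is moved stays moved. The work goes in short steps, Python scripts to look and compute and a shell command to move; the robot and the scene stay as the last step left them, time stands still between calls to the robot, and variables do not carry over. Pictures are saved under pics/ and viewed, at most 10 in all, crops included, and the job is handed in when it is done.

```bash
mkdir -p pics
cat > h.py <<'E'
import numpy as np, cv2
from plant import telemetry, snapshot, workorder, nets
def ray(p,uv,z):
    R=cv2.Rodrigues(np.array(p["rvec"],float))[0]; t=np.array(p["tvec"],float).ravel()
    K=np.array([[p["fx"],0,p["cx"]],[0,p["fy"],p["cy"]],[0,0,1]])
    d=R.T@np.linalg.inv(K)@np.array([uv[0],uv[1],1.]); c=-R.T@t
    return c+d*(z-c[2])/d[2]
def proj(p,X):
    K=np.array([[p["fx"],0,p["cx"]],[0,p["fy"],p["cy"]],[0,0,1]])
    return cv2.projectPoints(np.array(X,float).reshape(-1,1,3),np.array(p["rvec"],float),np.array(p["tvec"],float),K,None)[0].reshape(-1,2)
def save(n,f,s=1): cv2.imwrite("pics/"+n,cv2.resize(f[...,::-1],None,fx=s,fy=s,interpolation=cv2.INTER_CUBIC))
E
python3 - <<'E'
from h import *
np.set_printoptions(precision=4,suppress=True)
o=telemetry.get_obs(); print(o["clock"],o["tool_pos"],o["orientation"],o["opening"])
a=snapshot("top"); b=snapshot("scene")
save("top.png",a["frame"],1.5); save("scene.png",b["frame"],1.5)
for n,p in(("top",a),("scene",b)):
  for q,z in(("cradle",0),("row",0),("rail_a",.03),("rail_b",.03),("glass",0),("basket",0),("corkscrew",0)):
    for r in nets.landmark_of(p,q)[:4]: print(n,q,round(r["confidence"],2),np.round(r["uv"],1),ray(p,r["uv"],z)[:2])
E
```

```text
0.0 [0.242  0.6299 0.4037] [179.905   -0.0089 -21.0195] 0.08758883897842203
top cradle 0.95 [171.  255.4] [0.3404 0.2524]
top cradle 0.85 [211.1 180.6] [0.5663 0.138 ]
top cradle 0.75 [131.4 110.8] [0.7744 0.3857]
top row 0.73 [303.4 192.2] [ 0.5365 -0.1399]
top rail_a 0.96 [137.2 121.7] [0.7344 0.3561]
top rail_a 0.91 [202.8 189.3] [0.5384 0.1573]
top rail_a 0.91 [172.9 276.1] [0.2853 0.2375]
top rail_a 0.87 [171.2 247.7] [0.3669 0.2448]
top rail_b 0.96 [137.2 121.7] [0.7344 0.3561]
top rail_b 0.91 [202.8 189.3] [0.5384 0.1573]
top rail_b 0.91 [172.9 276.1] [0.2853 0.2375]
top rail_b 0.87 [171.2 247.7] [0.3669 0.2448]
top glass 0.9 [123.7 184.9] [0.5486 0.4013]
top basket 0.76 [423.3 220.6] [ 0.4584 -0.4982]
top corkscrew 0.68 [376.5 151.3] [ 0.6637 -0.3579]
scene cradle 0.91 [322.7 162.5] [0.3285 0.238 ]
scene cradle 0.84 [397.4 251.7] [0.7612 0.3896]
scene cradle 0.69 [303.6 205.7] [0.5549 0.1415]
scene row 0.68 [220.  204.9] [ 0.538  -0.1316]
scene rail_a 0.96 [309.  196.7] [0.5451 0.1583]
scene rail_a 0.96 [330.3 164. ] [0.3773 0.2548]
scene rail_a 0.67 [409.1 260. ] [0.817  0.3997]
scene rail_a 0.64 [386.8 237. ] [0.7299 0.3613]
scene rail_b 0.96 [309.  196.7] [0.5451 0.1583]
scene rail_b 0.96 [330.3 164. ] [0.3773 0.2548]
scene rail_b 0.67 [409.1 260. ] [0.817  0.3997]
scene rail_b 0.64 [386.8 237. ] [0.7299 0.3613]
scene glass 0.71 [385.1 207.8] [0.5772 0.4021]
scene basket 0.93 [115.2 193. ] [ 0.4612 -0.4924]
scene corkscrew 0.58 [143.4 235. ] [ 0.6618 -0.3624]
```

View pics/top.png

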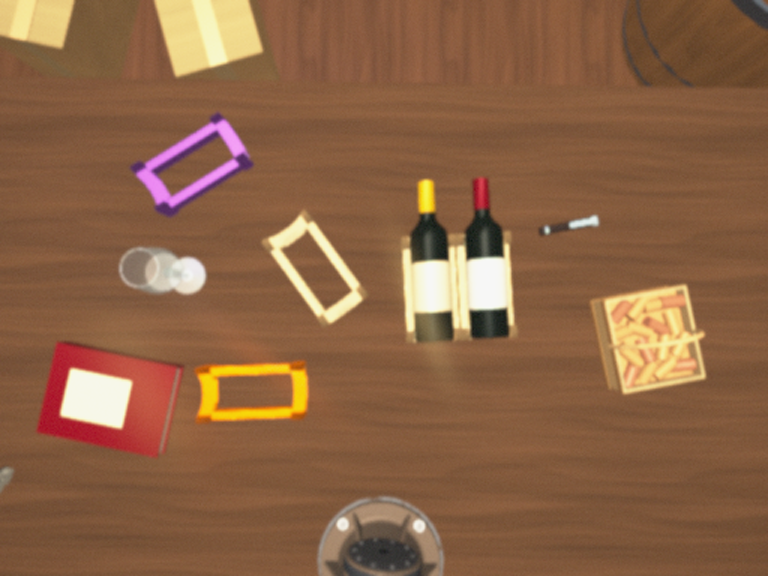

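View pics/scene.png

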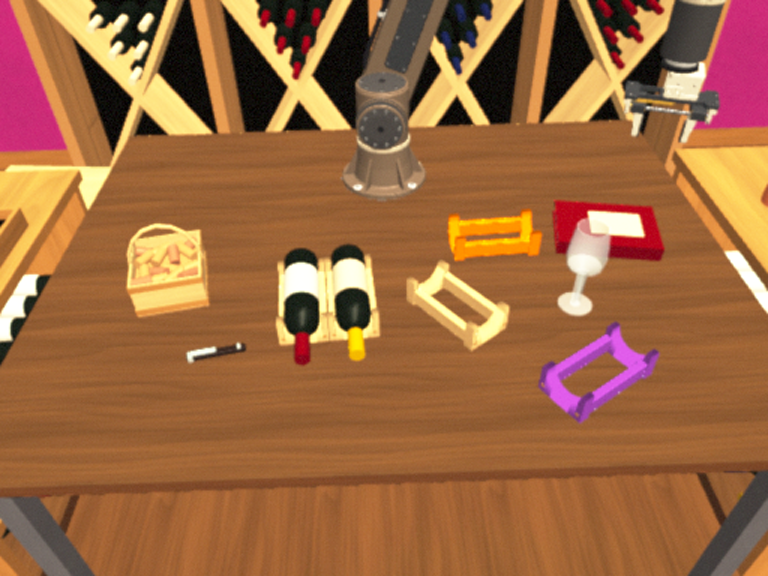

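Top view (1.5x): the pale cradle is at about (315,268), the row at (458,287) with its frame corners near (405,237), (510,232), (516,338) and (407,340). Orange and purple look-alikes lie elsewhere. I'll fit the poses next.

```bash
cat >> h.py <<'E'
from scipy.optimize import minimize
def hullmask(p,pose,L,W,z0=0,H=.062,s=4):
    c,sn=np.cos(pose[2]),np.sin(pose[2]); R=np.array([[c,-sn],[sn,c]])
    P=[[*(R@[a*L/2,b*W/2]+pose[:2]),z] for a in(1,-1) for b in(1,-1) for z in(z0,z0+H)]
    return proj(p,P)
def pale(p,center,r=75):
    hsv=cv2.cvtColor(p["frame"],cv2.COLOR_RGB2HSV)
    m=((hsv[...,2]>165)&(hsv[...,1]<150)&(hsv[...,0]<30)).astype(np.uint8)
    k=np.zeros_like(m); cv2.circle(k,tuple(int(v) for v in center),r,1,-1)
    return m*k
def fit(ps,masks,L,W,x0):
    hs=[]
    for m in masks:
        y,x=np.nonzero(m); hs.append(cv2.convexHull(np.c_[x,y].astype(np.float32)))
    def cost(x):
        t=0
        for p,h in zip(ps,hs):
            q=cv2.convexHull(hullmask(p,[x[0]/100,x[1]/100,x[2]/10],L,W).astype(np.float32))
            i=cv2.intersectConvexConvex(q,h)[0]; t+=1-i/(cv2.contourArea(q)+cv2.contourArea(h)-i)
        return t
    best=min((minimize(cost,[x0[0]*100,x0[1]*100,(x0[2]+d)*10],method="Nelder-Mead",options=dict(initial_simplex=np.array([x0[0]*100,x0[1]*100,(x0[2]+d)*10])+np.vstack([[0,0,0],np.diag([1.,1,1])]),maxiter=400)) for d in(-.1,0,.1)),key=lambda r:r.fun)
    x=best.x; return np.array([x[0]/100,x[1]/100,np.degrees(x[2]/10)]),best.fun
E
python3 - <<'E'
from h import *
np.set_printoptions(precision=4,suppress=True)
a=snapshot("top"); b=snapshot("scene")
def pick(p,q,xy):
    c=[r for r in nets.masks_of(p,q)]
    t=proj(p,[[*xy,.03]])[0]
    return min(c,key=lambda r:np.hypot(*(np.array(r["uv"])-t)))
out=[]
for q,xy,L,W,x0 in(("cradle",(.56,.14),.2,.104,(.56,.14,np.radians(33))),("row",(.537,-.135),.2,.208,(.537,-.135,.03))):
    ms=[]
    for p in(a,b):
        r=pick(p,q,xy); m=r["region"].astype(np.uint8)
        m2=m.copy() if q=="cradle" else m*pale(p,proj(p,[[*xy,.03]])[0],90)
        if q=="row": m2=cv2.morphologyEx(m2,cv2.MORPH_OPEN,np.ones((2,2),np.uint8))
        ms.append(m2); print(q,r["confidence"],m.sum(),m2.sum())
    f=fit([a,b],ms,L,W,x0); print(q,"both",f)
    for p,m in((a,ms[0]),(b,ms[1])): print("  single",fit([p],[m],L,W,x0))
    out.append((f[0],L,W))
ims=[]
for p in(a,b):
    im=cv2.resize(p["frame"],None,fx=4,fy=4,interpolation=cv2.INTER_CUBIC)
    for f,L,W in out:
        h=cv2.convexHull(((hullmask(p,[f[0],f[1],np.radians(f[2])],L,W)+.5)*4).astype(np.int32)); cv2.polylines(im,[h],True,(0,255,0),1)
    c=proj(p,[[.55,-.02,0]])[0]*4; x,y=int(c[0]),int(c[1]); ims.append(im[y-260:y+260,x-400:x+400])
save("fit.png",cv2.resize(np.vstack(ims),None,fx=.57,fy=.57))
E
```

```text
cradle 0.59 1433 1433
cradle 0.76 1680 1680
cradle both (array([ 0.5672,  0.1363, 37.4661]), np.float64(0.05705846566385031))
  single (array([ 0.5673,  0.136 , 37.3626]), np.float64(0.018506106059277716))
  single (array([ 0.568 ,  0.1374, 35.9582]), np.float64(0.03316660110001912))
row 0.77 6021 2047
row 0.68 4180 1286
row both (array([ 0.538 , -0.1379,  5.0012]), np.float64(0.14035805808160995))
  single (array([ 0.5364, -0.1385,  4.1512]), np.float64(0.04483510940469759))
  single (array([ 0.5433, -0.1326,  3.9805]), np.float64(0.04599343563946279))
```

View pics/fit.png

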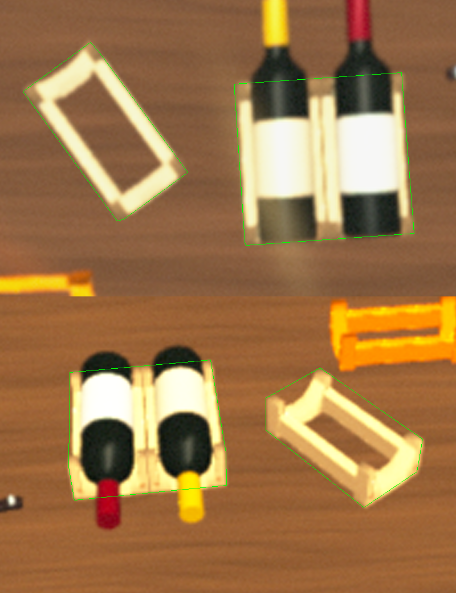

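The overlay follows both frames well: cradle at about (0.567, 0.137) with yaw 37°, row at (0.537, -0.138) with yaw 4°. I'll move above the far rail.

```bash
python3 -m creep '[[[0.139,0.1,0,0,1],[0.139,0.1,0,0,1],[0.139,0.1,0,0,1],[0.139,0.1,0,0,1],[0.139,0.1,0,0,1],[0.139,0.1,0,0,1],[0.139,0.1,0,0,1],[0.139,0.1,0,0,1]]]'
python3 -m creep '[[[0.139,0.1,0,0,1],[0.139,0.1,0,0,1],[0.139,0.1,0,0,1],[0.139,0.1,0,0,1],[0.139,0.1,0,0,1],[0.139,0.1,0,0,1],[0.139,0.1,0,0,1],[0.139,0.1,0,0,1]]]'
python3 -m creep '[[[0,0,0,-0.072,1],[0,0,0,-0.072,1],[0,0,0,-0.072,1],[0,0,0,-0.072,1],[0,0,0,-0.072,1],[0,0,0,-0.072,1],[0,0,0,-0.072,1],[0,0,0,-0.072,1]]]'
python3 -m creep '[[[0,0,0,-0.072,1],[0,0,0,0,1],[0,0,0,0,1]]]'
python3 - <<'E'
from h import *
w=snapshot("wrist"); save("w1.png",w["frame"]); print(w["mount"])
E
```

```text
clock: 1.77
tool_pos: [0.3929, 0.3994, 0.405]
orientation: [-180.0, -0.0, -21.0]
force: [-0.2, 0.4, 0.5]
opening: 0.0877
gripper_force: 0.0
clock: 2.43
tool_pos: [0.5432, 0.1703, 0.405]
orientation: [-180.0, -0.0, -21.0]
force: [1.3, 0.3, 0.3]
opening: 0.0873
gripper_force: 0.0
clock: 3.1
tool_pos: [0.5425, 0.1718, 0.4047]
orientation: [-180.0, -0.0, 31.1]
force: [-0.0, 0.4, 0.1]
opening: 0.0878
gripper_force: 0.0
clock: 3.35
tool_pos: [0.5425, 0.1718, 0.4047]
orientation: [-180.0, -0.0, 37.1]
force: [-0.2, 0.5, -0.2]
opening: 0.0874
gripper_force: 0.0
[[ 8.19667553e-04 -9.66476612e-01 -2.56753356e-01  6.95198589e-02]
 [ 9.99999116e-01  1.06101986e-03 -8.01485354e-04  5.91524694e-04]
 [ 1.04703726e-03 -2.56752473e-01  9.66476628e-01  2.11840169e-02]
 [ 0.00000000e+00  0.00000000e+00  0.00000000e+00  1.00000000e+00]]
```

View pics/w1.png

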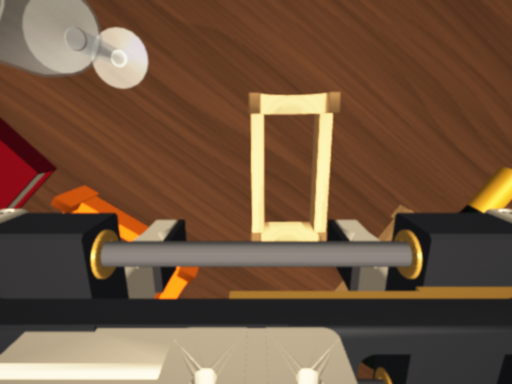

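The wrist view shows the cradle with the left rail (rail_a) at column ~257, rows 115–222, and the right rail at ~323. I'll check this numerically.

```bash
cat >> h.py <<'E'
from scipy.spatial.transform import Rotation as Ro
def wcam(o,w):
    T=np.eye(4); T[:3,:3]=Ro.from_euler("xyz",o["orientation"],degrees=True).as_matrix(); T[:3,3]=o["tool_pos"]
    M=np.linalg.inv(T@np.array(w["mount"])); w["rvec"]=cv2.Rodrigues(M[:3,:3])[0]; w["tvec"]=M[:3,3]; return w
E
python3 - <<'E'
from h import *
o=telemetry.get_obs(); w=wcam(o,snapshot("wrist")); np.set_printoptions(precision=4,suppress=True)
hsv=cv2.cvtColor(w["frame"],cv2.COLOR_RGB2HSV); m=(hsv[...,2]>180)&(hsv[...,1]<120)
R=Ro.from_euler("xyz",o["orientation"],degrees=True).as_matrix()
for lo,hi in((245,285),(295,340)):
    pts=[]
    for r in range(128,206,6):
        c=np.nonzero(m[r,lo:hi])[0]+lo
        X=[R.T@(ray(w,[k,r],.04)-o["tool_pos"]) for k in(c.min()-.5,c.max()+.5)]
        pts.append([X[0][0],X[0][1],X[1][1]])
    pts=np.array(pts)
    print("tool-frame edges at x ends",pts[0],pts[-1],"slopes deg",[np.degrees(np.arctan(np.polyfit(pts[:,0],pts[:,i],1)[0])) for i in(1,2)])
for r in nets.landmark_of(w,"cradle")+nets.landmark_of(w,"rail_a"): print(r["confidence"],r["uv"],ray(w,r["uv"],.03),R.T@(ray(w,r["uv"],.03)-o["tool_pos"]))
for corner in((249,93),(340,93)): print(ray(w,corner,.062),R.T@(ray(w,corner,.062)-o["tool_pos"]))
E
```

```text
tool-frame edges at x ends [ 0.0591 -0.0064  0.0095] [-0.0328 -0.0055  0.0102] slopes deg [np.float64(-0.7211618797082905), np.float64(-0.4528941408612644)]
tool-frame edges at x ends [0.0592 0.078  0.0927] [-0.0327  0.0783  0.0927] slopes deg [np.float64(-0.22162141457100773), np.float64(-0.5490183848044798)]
0.73 [129.9, 247.4] [0.3508 0.25   0.03  ] [-0.1059 -0.178   0.3747]
0.96 [320.8, 177.7] [0.5903 0.1004 0.03  ] [-0.005   0.0858  0.3747]
0.95 [130.6, 235.0] [0.3678 0.2589 0.03  ] [-0.087  -0.1748  0.3747]
0.91 [258.1, 174.3] [0.544  0.1691 0.03  ] [-0.0005  0.0031  0.3747]
[0.6159 0.2367 0.062 ] [ 0.0976 -0.0075  0.3427]
[0.6769 0.1562 0.062 ] [0.0977 0.0935 0.3427]
```

```bash
python3 -m creep '[[[0,0.01,0.14,-0.006,1],[0,0,0.15,0,1],[0,0,0.15,0,1],[0,0,0.15,0,1],[0,0,0.15,0,1],[0,0,0.14,0,1],[0,0,0.12,0,1],[0,0,0.075,0,1]]]'
python3 -m creep '[[[0,0,0,0,1],[0,0,0,0,0],[0,0,0,0,0],[0,0,0,0,0],[0,0,0,0,0],[0,0,0,0,0],[0,0,0,0,0],[0,0,0,0,0]]]'
```

```text
clock: 4.22
tool_pos: [0.543, 0.1698, 0.187]
orientation: [-180.0, 0.2, 37.7]
force: [-0.5, -0.1, 0.2]
opening: 0.0877
gripper_force: 0.0
clock: 4.88
tool_pos: [0.5438, 0.1703, 0.1902]
orientation: [180.0, -0.1, 37.8]
force: [0.2, 0.1, -0.4]
opening: 0.0465
gripper_force: 0.0
```

```bash
python3 -m creep '[[[0,0,0,0,0],[0,0,0,0,0],[0,0,0,0,0],[0,0,0,0,0],[0,0,0,0,0],[0,0,0,0,0],[0,0,0,0,0],[0,0,0,0,0]]]'
```

```text
clock: 5.55
tool_pos: [0.5437, 0.1702, 0.1896]
orientation: [-180.0, 0.0, 37.8]
force: [-0.8, 0.1, 0.2]
opening: 0.0156
gripper_force: 30.0
```

```bash
python3 -m creep '[[[0,0,0,0.0535,0],[0,0,0,0.0535,0],[0,0,0,0.0535,0],[0,0,0,0.0535,0],[0,0,0,0.0535,0],[0,0,0,0.0535,0],[0,0,0,0.0535,0],[0,0,0,0,0]]]'
python3 -m creep '[[[-0.02,0.06,0,0,0],[-0.02,0.065,0,0,0],[-0.02,0.065,0,0,0],[-0.02,0.065,0,0,0],[-0.02,0.065,0,0,0],[-0.02,0.065,0,0,0],[-0.02,0.06,0,0,0],[0,0,0,0,0]]]'
python3 - <<'E'
from h import *
o=telemetry.get_obs(); w=wcam(o,snapshot("wrist")); a=snapshot("top"); b=snapshot("scene"); print(o["tool_pos"],o["orientation"])
im=np.vstack([cv2.resize(a["frame"][110:260,180:380],(800,600))[::1],])
save("t2.png",im); save("b2.png",cv2.resize(b["frame"][130:250,180:340],(800,600)))
np.savez("k.npz",a=a["frame"],b=b["frame"])
E
```

```text
clock: 6.22
tool_pos: [0.5437, 0.1702, 0.1896]
orientation: [180.0, 0.0, 3.9]
force: [-0.3, -1.1, 0.7]
opening: 0.0161
gripper_force: 30.0
clock: 6.88
tool_pos: [0.5212, 0.0768, 0.1896]
orientation: [180.0, 0.1, 4.0]
force: [0.5, -0.8, -1.2]
opening: 0.0157
gripper_force: 30.0
[0.52121284 0.07678815 0.18962912] [1.79976104e+02 6.24591848e-02 4.03398237e+00]
```

View pics/t2.png

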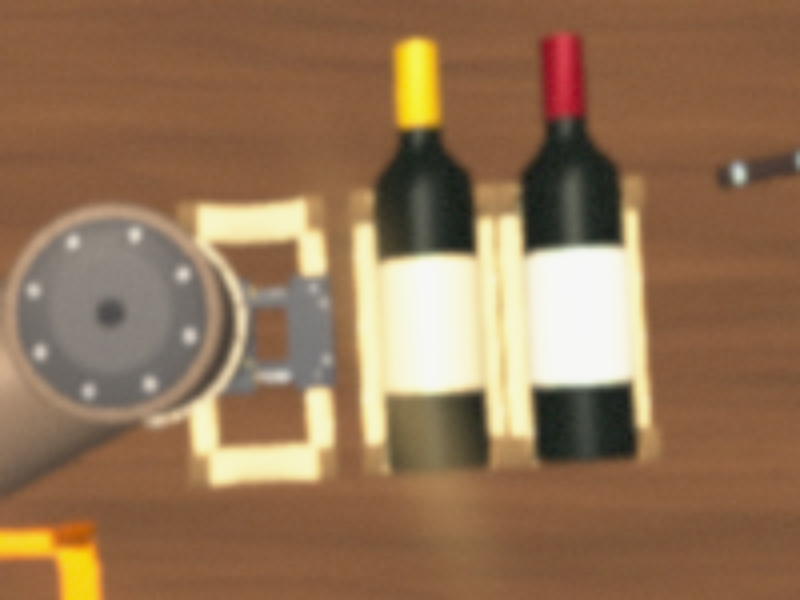

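View pics/b2.png

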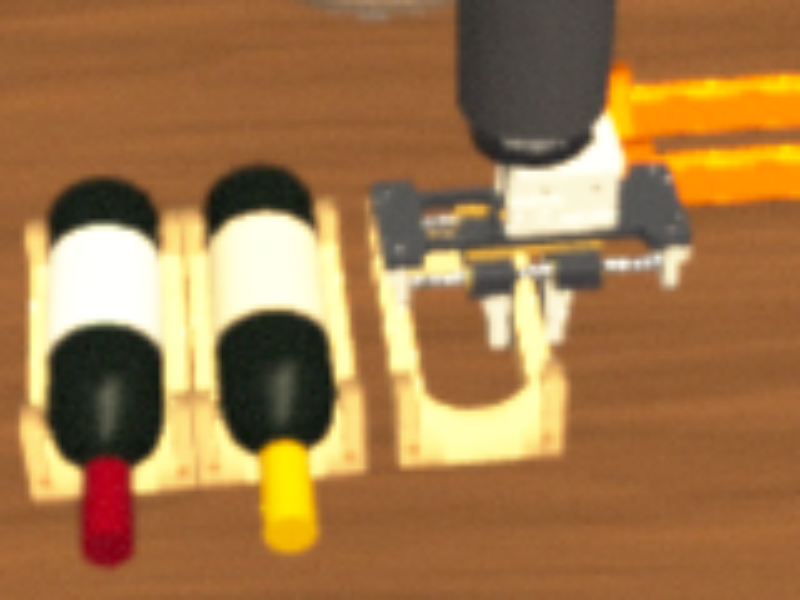

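Both crops show the cradle parallel to the row with a gap of about 10 mm, and its ends about 2–4 mm too near the robot. The wrist camera gives a finer comparison.

Run:
```python
from h import *
w=snapshot("wrist"); save("w2.png",w["frame"],1.5)
```

```text
(no output)
```

View pics/w2.png

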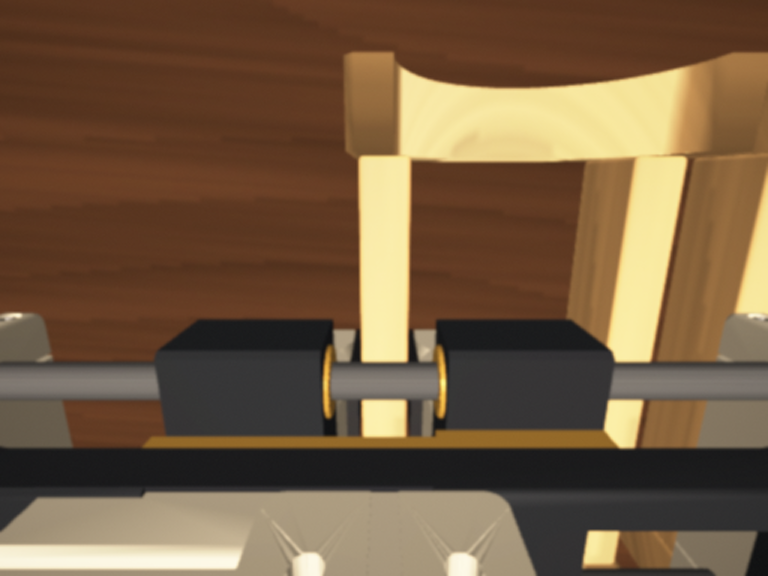

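The grip is square and the rail is centred between the pads, but the row is out of view at this height. I'll close in, release, rise and look.

```bash
python3 -m creep '[[[0.005,0.02,0,0,0],[0.005,0.02,0,0,0],[0.005,0.02,0,0,0],[0,0,0,0,0],[0,0,0,0,0.35],[0,0,0,0,0.35],[0,0,0,0,0.35],[0,0,0,0,0.35]]]'
python3 -m creep '[[[0,0,-0.1,0,0.35],[0,0,-0.15,0,0.35],[0,0,-0.15,0,0.35],[0,0,-0.15,0,0.35],[0,0,-0.1,0,0.35],[0,0,0,0,0.35],[0,0,0,0,0.35]]]'
python3 - <<'E'
from h import *
o=telemetry.get_obs(); w=wcam(o,snapshot("wrist")); print(o["tool_pos"],o["orientation"])
# rectify to plane z=.062 in tool-aligned coordinates: 0.25 mm per px, x_t from .07..0.13, y_t from -.02...
R=Ro.from_euler("xyz",o["orientation"],degrees=True).as_matrix(); t=np.array(o["tool_pos"])
xs=np.arange(.13,-.02,-.00025); ys=np.arange(-.02,.18,.00025)
z=t[2]-.062
P=np.array([[R@[x,y,z]+t for y in ys] for x in xs]).reshape(-1,3)
m=proj(w,P).reshape(len(xs),len(ys),2).astype(np.float32)
im=cv2.remap(w["frame"],m[...,0],m[...,1],cv2.INTER_CUBIC); save("r3.png",im); np.save("r3.npy",im)
E
```

```text
clock: 7.75
tool_pos: [0.5262, 0.0678, 0.1898]
orientation: [-180.0, -0.0, 4.2]
force: [-0.1, -0.1, 0.0]
opening: 0.0303
gripper_force: 0.0
clock: 8.33
tool_pos: [0.5262, 0.0679, 0.3211]
orientation: [-179.9, -0.2, 4.2]
force: [0.2, -0.3, -0.3]
opening: 0.0304
gripper_force: 0.0
[0.52622842 0.06792801 0.32106852] [-1.79920819e+02 -1.71496403e-01  4.15081507e+00]
```

View pics/r3.png

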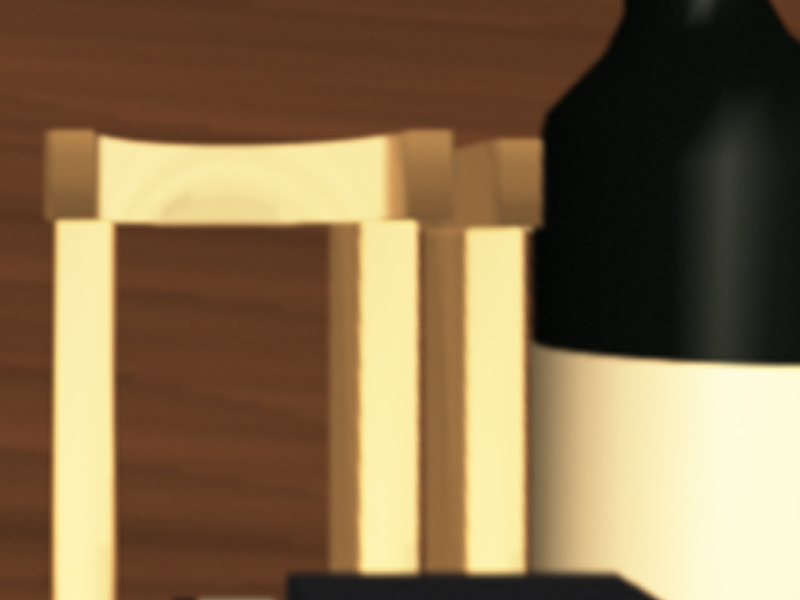

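Rectified view at 4 px/mm: the cradle's far end is at row 129 and the row's at 138, so the cradle is about 2.2 mm too far forward. The gap is about 11 mm (453 to 497) and the rails are parallel. I'll re-grip, shift back and approach.

```bash
python3 -m creep '[[[0,0,0.1,0,0.35],[0,0,0.15,0,0.35],[0,0,0.15,0,0.35],[0,0,0.15,0,0.35],[0,0,0.105,0,0.35],[0,0,0,0,0],[0,0,0,0,0],[0,0,0,0,0]]]'
python3 -m creep '[[[0,0,0,0,0],[0,0,0,0,0],[0,0,0,0,0],[-0.006,0,0,0,0],[-0.005,0.02,0,0,0],[0,0.02,0,0,0],[0,0,0,0,0],[0,0,0,0,0]]]'
python3 -m creep '[[[0,0,0,0,0.35],[0,0,0,0,0.35],[0,0,0,0,0.35],[0,0,0,0,0.35],[0,0,-0.15,0,0.35],[0,0,-0.2,0,0.35],[0,0,-0.2,0,0.35],[0,0,-0.1,0,0.35]]]'
python3 -m creep '[[[0,0,0,0,0.35],[0,0,0,0,0.35]]]'
cat >> h.py <<'E'
def rect(name):
    o=telemetry.get_obs(); w=wcam(o,snapshot("wrist")); print(o["tool_pos"],o["orientation"])
    R=Ro.from_euler("xyz",o["orientation"],degrees=True).as_matrix(); t=np.array(o["tool_pos"])
    xs=np.arange(.13,-.02,-.00025); ys=np.arange(-.02,.18,.00025); z=t[2]-.062
    P=np.array([[R@[x,y,z]+t for y in ys] for x in xs]).reshape(-1,3)
    m=proj(w,P).reshape(len(xs),len(ys),2).astype(np.float32)
    im=cv2.remap(w["frame"],m[...,0],m[...,1],cv2.INTER_CUBIC); save(name,im); return im
E
python3 -c "
from h import *
rect('r4.png')"
```

```text
clock: 9.05
tool_pos: [0.5264, 0.0678, 0.1891]
orientation: [180.0, 0.0, 4.2]
force: [-0.0, 0.0, -0.8]
opening: 0.0164
gripper_force: 0.0
clock: 9.72
tool_pos: [0.5245, 0.059, 0.1891]
orientation: [180.0, -0.0, 4.1]
force: [-0.5, -2.9, 4.2]
opening: 0.0162
gripper_force: 30.0
clock: 10.38
tool_pos: [0.5254, 0.0599, 0.3233]
orientation: [-179.9, -0.3, 4.2]
force: [1.3, 0.8, -0.0]
opening: 0.0305
gripper_force: 0.0
clock: 10.55
tool_pos: [0.5247, 0.0598, 0.3202]
orientation: [-179.9, -0.2, 4.1]
force: [-1.1, 0.5, -0.9]
opening: 0.0305
gripper_force: 0.0
[0.52465546 0.05979348 0.32018354] [-179.90990269   -0.18380427    4.140607  ]
```

View pics/r4.png

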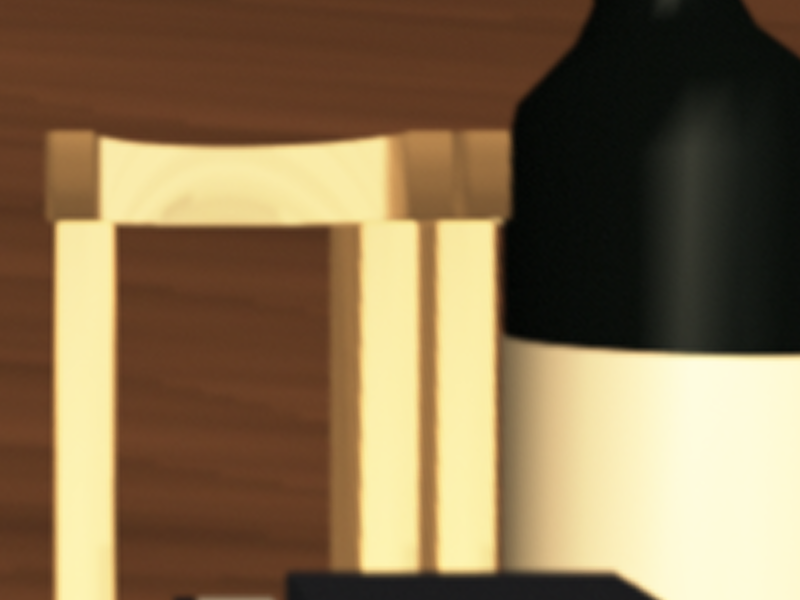

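The ends are now level (rows 130–131), the rails are parallel, and the rail pitch of about 20.5 mm against 20 closed leaves a gap of about 0.5–1 mm. I'll lower and nudge it with the open outer finger at the rail's middle, so it squares itself against the row.

```bash
python3 -m creep '[[[0,0,0.1,0,0.35],[0,0,0.15,0,0.35],[0,0,0.15,0,0.35],[0,0,0.15,0,0.35],[0,0,0.105,0,0.35],[0,0,0,0,0.35],[0,0.015,0,0,0.35],[0,0.015,0,0,0.35]]]'
python3 -m creep '[[[0,0.003,0,0,0.35],[0,0,0,0,0.35],[0,0,0,0,0.35]]]'
python3 -m creep '[[[0,0.003,0,0,0.35],[0,0,0,0,0.35],[0,0,0,0,0.35]]]'
```

```text
clock: 11.27
tool_pos: [0.5253, 0.0536, 0.188]
orientation: [180.0, 0.0, 4.2]
force: [0.1, 0.1, 0.8]
opening: 0.0308
gripper_force: 0.0
clock: 11.52
tool_pos: [0.5253, 0.053, 0.1889]
orientation: [-180.0, -0.1, 4.1]
force: [-0.5, 0.3, 0.3]
opening: 0.0307
gripper_force: 0.0
clock: 11.77
tool_pos: [0.5251, 0.0524, 0.188]
orientation: [-180.0, -0.0, 4.1]
force: [0.6, -0.6, -0.4]
opening: 0.0305
gripper_force: 0.0
```

```bash
python3 -m creep '[[[0,0.002,0,0,0.35],[0,0,0,0,0.35]]]' | grep -E "tool_pos|force: \["
python3 -m creep '[[[0,0.002,0,0,0.35],[0,0,0,0,0.35]]]' | grep -E "tool_pos|force: \["
python3 -m creep '[[[0,0.002,0,0,0.35],[0,0,0,0,0.35]]]' | grep -E "tool_pos|force: \["
```

```text
tool_pos: [0.525, 0.052, 0.1877]
force: [-0.5, -0.2, -0.2]
tool_pos: [0.5251, 0.0516, 0.1876]
force: [0.3, -0.0, -0.0]
tool_pos: [0.5251, 0.0513, 0.1876]
force: [0.7, 0.4, 0.5]
```

Run:
```python
from h import *
f=[];
for i in range(6):
    w=snapshot("wrist"); f.append(telemetry.get_obs()["force"])
print(np.round(np.mean(f,0),2))
save("x.png",w["frame"])
```

```text
[ 0.09  0.81 -0.05]
```

```bash
cat > f.py <<'E'
from h import *
f=[]
for i in range(3): snapshot("top"); f.append(telemetry.get_obs()["force"])
print(np.round(np.mean(f,0),2))
E
python3 -m creep '[[[0,0.002,0,0,0.35],[0,0,0,0,0.35]]]' | grep -E "tool_pos|force: \["; python3 f.py
python3 -m creep '[[[0,0.002,0,0,0.35],[0,0,0,0,0.35]]]' | grep -E "tool_pos|force: \["; python3 f.py
```

```text
tool_pos: [0.5251, 0.0508, 0.1876]
force: [0.7, 0.3, -0.6]
[-0.22  0.51 -0.04]
tool_pos: [0.5251, 0.0505, 0.1877]
force: [-1.0, 2.4, 0.1]
[-0.98  2.94  0.28]
```

```bash
python3 -m creep '[[[0,0.001,0,0,0.35],[0,0,0,0,0.35]]]' | grep -E "tool_pos|force: \["; python3 f.py
python3 -m creep '[[[0,0.001,0,0,0.35],[0,0,0,0,0.35]]]' | grep -E "tool_pos|force: \["; python3 f.py
```

```text
tool_pos: [0.525, 0.0504, 0.1876]
force: [-2.2, 3.5, 0.4]
[-2.72  4.91  0.51]
tool_pos: [0.525, 0.0503, 0.1876]
force: [-2.5, 6.3, 0.3]
[-3.04  5.99  0.59]
```

Contact is confirmed: the force climbs to 6 N while the tool stalls. I'll back off, rise and check.

```bash
python3 -m creep '[[[0,-0.02,0,0,0.35],[0,-0.025,0,0,0.35],[0,0,-0.1,0,0.35],[0,0,-0.15,0,0.35],[0,0,-0.15,0,0.35],[0,0,-0.15,0,0.35],[0,0,-0.1,0,0.35],[0,0,0,0,0.35]]]'
python3 -m creep '[[[0,0,0,0,0.35],[0,0,0,0,0.35]]]' >/dev/null
python3 - <<'E'
from h import *
im=rect("r5.png"); a=snapshot("top"); 
t=cv2.resize(a["frame"][120:250,190:370],(540,390),interpolation=cv2.INTER_CUBIC)
c=cv2.resize(im[90:300,0:560],(784,294))
c2=np.zeros((300,800,3),np.uint8); c2[:294,:784]=c; c3=np.zeros((300,800,3),np.uint8); c3[:, :415]=cv2.resize(t,(415,300))
b=snapshot("scene"); c3[:,415:]=cv2.resize(b["frame"][150:245,185:307],(385,300),interpolation=cv2.INTER_CUBIC)
save("final.png",np.vstack([c2,c3]))
E
```

```text
clock: 14.5
tool_pos: [0.5259, 0.0595, 0.3225]
orientation: [-179.9, -0.4, 4.2]
force: [-0.5, -0.5, -0.8]
opening: 0.0304
gripper_force: 0.0
[0.52416835 0.05892307 0.3172128 ] [1.79996130e+02 2.97213162e-02 4.12616502e+00]
```

View pics/final.png

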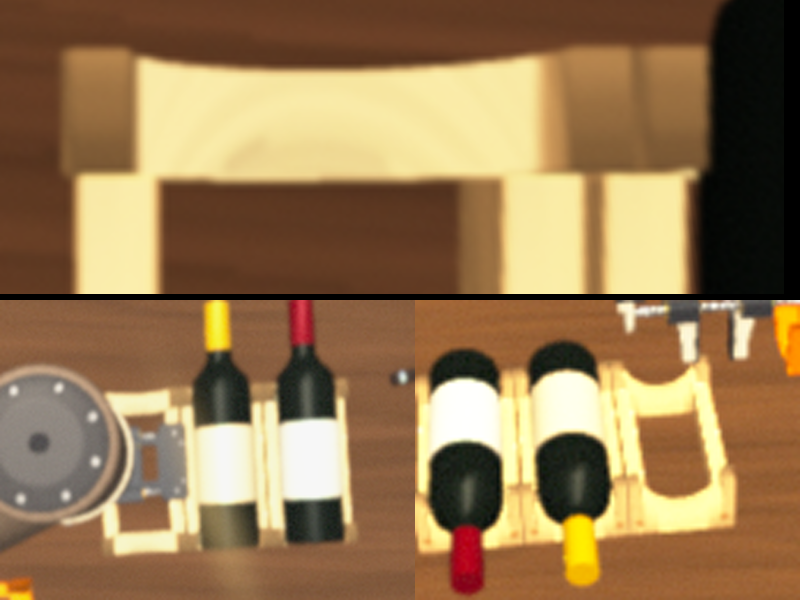

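The joint looks closed and the far ends level in all three views. I'll check numerically that the rail seam is even along its length.

Run:
```python
from h import *
im=rect("r6.png"); g=im[...,2].astype(float)
for r in range(240,561,40):
    p=g[r:r+12,340:520].mean(0); d=np.diff(cv2.GaussianBlur(p[None],(1,1),0)[0]); d=cv2.GaussianBlur(d[None],(9,1),1.5)[0]
    k=[i for i in range(2,len(d)-2) if abs(d[i])==abs(d[i-2:i+3]).max() and abs(d[i])>1.5]
    print(r,[(i+340,round(d[i],1)) for i in k])
for c in(350,420,430,440,465,475,485): 
    p=g[90:170,c-20:c-10].mean(1); d=cv2.GaussianBlur(np.diff(p)[None],(9,1),1.5)[0]; print(c-15,90+int(np.argmax(d)))
```

```text
[0.52422309 0.05883682 0.31651933] [1.79951250e+02 1.18524808e-01 4.13024759e+00]
240 [(358, np.float64(9.9)), (414, np.float64(-11.5)), (430, np.float64(9.7)), (488, np.float64(-14.7))]
280 [(358, np.float64(10.3)), (414, np.float64(-11.5)), (430, np.float64(10.6)), (488, np.float64(-14.6))]
320 [(359, np.float64(10.7)), (415, np.float64(-11.6)), (430, np.float64(11.1)), (488, np.float64(-13.6)), (500, np.float64(-2.9))]
360 [(359, np.float64(11.0)), (415, np.float64(-11.5)), (431, np.float64(11.3)), (487, np.float64(-14.2)), (496, np.float64(3.1)), (514, np.float64(1.5))]
400 [(359, np.float64(11.6)), (415, np.float64(-11.4)), (431, np.float64(11.2)), (488, np.float64(-13.9)), (496, np.float64(3.2)), (510, np.float64(1.6)), (516, np.float64(1.5))]
440 [(358, np.float64(11.6)), (415, np.float64(-11.3)), (431, np.float64(11.0)), (488, np.float64(-13.5)), (497, np.float64(3.2)), (508, np.float64(1.9))]
480 [(358, np.float64(11.6)), (415, np.float64(-11.0)), (431, np.float64(10.9)), (487, np.float64(-12.8)), (496, np.float64(2.8)), (506, np.float64(1.7)), (513, np.float64(1.9))]
520 [(358, np.float64(11.2)), (415, np.float64(-11.1)), (431, np.float64(10.7)), (487, np.float64(-13.2)), (497, np.float64(3.1)), (511, np.float64(1.9))]
560 [(360, np.float64(6.2)), (415, np.float64(-5.6)), (432, np.float64(6.3)), (487, np.float64(-6.8)), (497, np.float64(1.7))]
335 133
405 122
415 122
425 121
450 122
460 122
470 121
```

Run:
```python
from h import *
for n in("r3","r4","r5","r6"):
    g=cv2.imread(f"pics/{n}.png")[...,0].astype(float)
    R=[]
    for r in range(260,540,20):
        d=cv2.GaussianBlur(np.diff(g[r:r+12].mean(0))[None],(9,1),1.5)[0]
        e=[]
        for lo,hi,s in((40,70,1),(100,130,-1),(345,375,1),(400,425,-1),(425,475,1),(476,535,-1)):
            q=np.clip(s*d[lo:hi],0,None)**3; e.append((q*np.arange(lo,hi)).sum()/q.sum())
        R.append(e)
    R=np.array(R); print(n,R.mean(0).round(1),"slopes",[round(np.polyfit(np.arange(len(R)),R[:,i],1)[0]*13,1) for i in range(6)])
    m=R.mean(0); s=16/((m[3]-m[2]+m[1]-m[0])/2); k=84/((m[2]+m[3]-m[0]-m[1])/2)
    print("  mm/px",s,k,"pitch",k*(m[5]+m[4]-m[3]-m[2])/2,"gap",k*(m[5]+m[4]-m[3]-m[2])/2-20)
```

```text
r3 [ 54.1 111.8 359.9 416.4 465.9 522.7] slopes [np.float64(-1.6), np.float64(0.8), np.float64(-0.3), np.float64(0.2), np.float64(0.7), np.float64(-0.2)]
  mm/px 0.2802156935535984 0.2752239515631452 pitch 29.22094775554957 gap 9.22094775554957
r4 [ 55.1 112.7 360.8 417.2 437.1 493.8] slopes [np.float64(0.7), np.float64(-1.1), np.float64(0.0), np.float64(0.2), np.float64(0.7), np.float64(-0.3)]
  mm/px 0.28075750424225393 0.27534787889974166 pitch 21.05954104185569 gap 1.0595410418556916
r5 [ 54.3 111.3 359.4 415.8 432.  488.5] slopes [np.float64(-1.0), np.float64(1.0), np.float64(0.2), np.float64(0.5), np.float64(0.4), np.float64(-0.6)]
  mm/px 0.28209203196899363 0.2755656656922035 pitch 20.011327354121484 gap 0.01132735412148378
r6 [ 53.5 110.8 358.5 414.9 430.9 487.4] slopes [np.float64(1.3), np.float64(1.9), np.float64(0.1), np.float64(0.5), np.float64(0.2), np.float64(-0.7)]
  mm/px 0.28138462833182576 0.27586722052266505 pitch 19.998050959478455 gap -0.0019490405215449869
```

The gap measures 0.0 mm, even along the joint, with the ends level and the gripper clear. Handing in.

```bash
python3 -c "
from plant import workorder
print(workorder.close_job())"
```

```text
the job is handed in; nothing more can be done
None
```

The cradle now stands flat against the row's long side and the job is handed in: measured gap about 0 mm along the joint, far ends level within about 0.3 mm (near ends checked only by eye), about 15 s on the clock.

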